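# Blow-dry a measuring cylinder at the air station

## Task

Blow out the freshly washed measuring cylinder: slide it along the worktop, without lifting it or tipping it over, until it stands upright right beneath the slim nozzle of the drying station, the nozzle pointing down the middle of its mouth. Only then push the valve lever all the way over to the side where the slim nozzle hangs, hold it there for about three seconds, and let it spring back to the middle. Never open the air to the other nozzle, and leave the cylinder under the nozzle and the beaker, flask, spray bottle and loose cap where they stand.

Things in the scene. Friction and masses are not known exactly. Their poses are not given: they have to be found in the camera images.
- cylinder_mid (a point): measuring cylinder, loose, upright: translucent plastic, 150 mm tall, tube 34 mm in diameter on a hexagonal foot 48 x 54 mm and 9 mm high, about 0.12 kg. The point is on its axis half-way up, 75 mm above the worktop; z runs up the tube. It slides when pushed slowly 20 to 35 mm above the worktop and tips over when pushed high up.
- slim_nozzle: slim nozzle: a straight steel pipe 7 mm thick pointing down, its end 166 mm above the worktop (16 mm above the cylinder's mouth), on one of the station's two feed pipes (top 240 mm high, coming from behind), left or right of the valve. Fixed. The origin is the spot ON THE WORKTOP straight below it, where the cylinder's foot must be centred; the worktop is free towards the robot.
- bell_nozzle: the other nozzle: a steel bell 66 mm in diameter, pointing down, rim 166 mm above the worktop, on the station's other feed pipe; a beaker stands below it. The origin is the spot on the worktop straight below it.
- station: drying station, fixed: steel foot plate 100 x 110 mm, 10 mm high, an aluminium column, and a grey valve block 58 x 62 mm whose top is 198 mm above the worktop, with a feed pipe out of each side. Origin on the worktop; x points away from the robot, y to the left. In this frame the column is at x +40, y 0 mm, the nozzles at x -40, y +150 and -150 mm.
- lever (a joint): valve lever on the valve block: 0 = upright (spring-centred); positive = leaning to the station's +y side (left, air to the left nozzle), negative = to -y (right). Stops at +0.5 and -0.5 rad. The spring pulls back with 0.9 N m per rad, about 6 N at the knob when fully over; released, it returns by itself without swinging past.
- lever_knob (a point): centre of the black lever knob, 25 mm in diameter and about 29 mm high, at the end of a 9 mm steel stem; 75 mm from the pivot, 272 mm above the worktop when upright. When the lever is fully over it is 36 mm to the side and 9 mm lower.
- lever_pivot (a point): the lever's pivot, at the top of the valve block, 197 mm above the worktop; the lever swings sideways about the station's x axis through this point. The axes are the station's.
- beaker: bystander: a glass beaker, 71 mm wide and 85 mm tall, standing under the bell nozzle; origin under its middle.
- flask: bystander: a conical glass flask, 71 mm wide and 92 mm tall, beyond the left nozzle; origin under its middle.
- spray: bystander: a green trigger spray bottle, 76 x 104 mm, 186 mm tall, at the right; origin under its middle.
- cap: bystander: a small yellow screw cap, 24 mm wide and 9 mm high, lying in front of the station's column; origin under its middle.
Mind the look-alikes: they are no part of the job. There is more than one size of the part that bears cylinder_mid; the job needs the middle-sized.

How it is judged:
On the way, in this order (a step that is already met when the one before it is completed fails the run):
1. the cylinder stands upright under the slim nozzle (horizontal distance between cylinder_mid and slim_nozzle below 0.014 m and angle between cylinder_mid's own z axis and vertical below 0.1 rad and height (world z) of cylinder_mid below 0.082 m and linear speed of cylinder below 0.02 m/s), for 0.3 s.
2. the lever is held fully over to the slim nozzle's side for at least 2.5 s, the cylinder under the nozzle (((y of slim_nozzle in the frame of station above 0 m and value of joint lever above 0.38 rad) or (y of slim_nozzle in the frame of station below 0 m and value of joint lever below -0.38 rad)) and horizontal distance between cylinder_mid and slim_nozzle below 0.014 m and angle between cylinder_mid's own z axis and vertical below 0.1 rad and height (world z) of cylinder_mid below 0.082 m), for 2.5 s.
At the end, for the whole second after the job is handed in: The cylinder stands at rest, upright (within 0.1 rad) on the worktop, its axis within 14 mm of the slim nozzle's axis; the lever is back in the middle (within 0.06 rad) after having been held over (at least 0.38 rad) to the slim nozzle's side for at least 2.5 s (all of step 1 and value of joint lever between -0.06 and 0.06 rad); the robot touches nothing.
It fails at once if the cylinder is tipped by more than 0.4 rad (angle between cylinder_mid's own z axis and vertical above 0.4 rad).
It fails at once if the cylinder is lifted off the worktop (by more than 15 mm) (height (world z) of cylinder_mid above 0.09 m).
It fails at once if the lever is pushed over to the other nozzle's side (more than 0.2 rad) ((y of slim_nozzle in the frame of station above 0 m and value of joint lever below -0.2 rad) or (y of slim_nozzle in the frame of station below 0 m and value of joint lever above 0.2 rad)).
It fails at once if the lever is pushed over (more than 0.2 rad) while the cylinder is not under the slim nozzle (more than 20 mm off) (horizontal distance between cylinder_mid and slim_nozzle above 0.02 m and (value of joint lever above 0.2 rad or value of joint lever below -0.2 rad)).
It fails at once if the beaker, the flask, the spray bottle or the yellow cap is moved more than 30 mm (distance of any of beaker, flask, spray, cap from where it was at the start of the episode above 0.03 m).
It also fails if it takes over 69 s, if anything falls off the work surface, if the arm or the gripper's body presses on something with over 40 N, if the wrist force passes 120 N, or if a joint passes its speed limit or range.

## Robot

A 7-joint arm with a two-finger parallel gripper is mounted at the origin on a cart in front of the work surface, level with it; the furniture and walls round the work are solid. World frame = base frame: x ahead of the robot, y to its left, z up, the work surface at z = 0. Lengths are in m, angles in rad, forces in N, time in s.
With the tool pointing down it reaches from about 0.425 to 0.925 m from the base axis. Payload 6.8 kg.
Tool frame: the origin (TCP) lies between the finger pads; the fingertips stand 11 mm ahead of it and the grasp point (between the pads) lies 8 mm behind it; z points along the fingers, y is the line along which they close (so a half turn about z gives the same grasp; the last joint's range is limited). The gripper opens to 85 mm and grips with 20 to 120 N. Pads are 22 mm wide; open, the fingers measure 114 mm over their backs; the gripper's body (76 mm by 85 mm) begins 54 mm behind the grasp point. The pads swing forward as they close: fully open they stand 13 mm farther back than shut.
Start: joints at [-1.213, 0.477, 0.022, 1.555, -0.011, 1.109, -0.083], TCP at [0.303, 0.603, 0.242] pointing down, gripper open.
Joint ranges: [-2.96, 2.96], [-0.34, 2.1], [-1.41, 1.46], [0.24, 2.44], [-1.37, 4.51], [0.17, 1.92], [-2.96, 2.96]. Speed limits (rad/s): [2.39, 2.39, 3.14, 3.14, 3.14, 3.14, 3.14].

## Interface

Orientations are given as a rotation vector (axis times angle).
In Python, from bench import r gives the robot as it stands.
- The arm moves only by the tool send_rows, never from a script. Its argument "deltas" is a list of rows, each an object of numbers: "dx", "dy", "dz": the shift along the world's x, y, z in mm; "rx", "ry", "rz": the turn, a rotation vector about the world's x, y, z in degrees. A call has 1 to 5 rows; each row is the pose to reach, as a shift and turn from the pose commanded when the call began; what a row does not reach only later rows make up. A row lasts 1/12 s, in which the tool goes at most 41.7 mm and 7.16 degrees, less where a joint would pass 70% of its speed; a pose out of reach is approached as far as the arm can. A call with a gripper value outside its range is refused whole. "jaw" is the finger opening in mm, from 0 to 85.4, set as the call begins (left out, the last holds). The fingers move at their own pace and stop on an object; "newtons" is the grip in N (left out, the last holds). Time passes only in rows, so rows that repeat a pose let the fingers close. It gives the time, the measured TCP pose, the force, the opening and the grip force at its end, in the units of the state.
- r.get_obs(): the state, without advancing time (a new reading comes with each control period).
- r.grab_frame(name): name is "scene" or "top" or "wrist"; returns a dict with "frame" (400x640x3 uint8, blue, green, red), "z_map" (400x640 float32, m along the optical axis (not along the pixel's ray), 0 where there is no reading), "vertical_fov" (degrees; the focal length in pixels is half the picture's height over the tangent of half this angle, whatever the lens; pixels are square), "cx", "cy" (the principal point, pixels), "xyz" and "orientation" of the camera in the world. Camera axes: x right, y down, z forward; pixel columns grow to the right and rows downward; lengths in m; the calibration is good to about 2 mm. A picture is of the moment at which its call begins.
- r.hand_in(): hands the job in; it is judged then, once.
The state is a dict: "clock": time; "joints": joint angles; "qvel": joint speeds; "tau": joint torques, N m; "tcp_pos": TCP position; "orientation": TCP orientation; "contact_force": force on the tool from outside, world axes, zero at the start; "moment": the same for the moment, N m; "grip_width": finger opening in m; "gripper_force": force on a finger pad.
Only numpy, scipy, OpenCV 4.12 (cv2) and the standard library are available. Lean on these libraries where they do the work, as an engineer would, in place of code of your own. Each camera call takes 0.05 s, during which the arm holds its last target. There are 200 camera calls.

## Working session

There is one attempt and no reset: what is moved stays moved. The work goes in short steps, Python scripts to look and compute and a tool call to move; the robot and the scene stay as the last step left them, time stands still between calls to the robot, and variables do not carry over. Pictures are saved under pics/ and viewed, at most 10 in all, crops included, and the job is handed in when it is done.

Besides the shell and the picture viewer there is one more tool, called as name([rows], argument=value, ...), one row to a line, values as JSON. send_rows: Moves the arm, as the interface text tells. Its arguments: {"type":"object","properties":{"deltas":{"type":"array","items":{"type":"object","properties":{"dx":{"type":"number"},"dy":{"type":"number"},"dz":{"type":"number"},"rx":{"type":"number"},"ry":{"type":"number"},"rz":{"type":"number"}}}},"jaw":{"type":"number"},"newtons":{"type":"number"}},"required":["deltas"]}

```bash
mkdir -p pics
cat > h.py <<'E'
import numpy as np, cv2
from scipy.spatial.transform import Rotation as R
from bench import r
def grab(n):
    f=r.grab_frame(n); f['f']=200/np.tan(np.radians(f['vertical_fov'])/2)
    o=np.array(f['orientation'],float); f['R']=R.from_rotvec(o).as_matrix() if o.shape==(3,) else o
    f['t']=np.array(f['xyz']); return f
def ray(f,u,v): return f['R']@np.array([(u-f['cx'])/f['f'],(v-f['cy'])/f['f'],1.])
def onz(f,u,v,z):
    d=ray(f,u,v); return f['t']+d*(z-f['t'][2])/d[2]
def cloud(f):
    v,u=np.mgrid[:400,:640]; z=f['z_map']
    P=np.stack([(u-f['cx'])/f['f']*z,(v-f['cy'])/f['f']*z,z],-1)@f['R'].T+f['t']
    P[z<=0]=np.nan; return P
def proj(f,p):
    c=f['R'].T@(np.array(p)-f['t']); return c[:2]/c[2]*f['f']+[f['cx'],f['cy']]
E
python3 - <<'E'
from h import *
a=[]
for n in('scene','top'):
    f=grab(n); cv2.imwrite(f'pics/{n}0.png',f['frame']); print(n,f['t'],f['orientation'],f['f'],f['cx'],f['cy'])
    np.savez(f'{n}0.npz',P=cloud(f))
print(r.get_obs())
E
```

```text
scene [-0.29562941  1.01305226  0.95311085] [-0.77534012  2.3582461  -1.31566232] 519.6035856075259 317.8371996451204 206.63881891031255
top [ 0.24084429 -0.15949388  1.52861912] [-2.4649807   1.65211623 -0.17540916] 495.1466469872061 323.89421895900256 191.57622861084693
{'clock': 0.1, 'joints': array([-1.21308227,  0.47775008,  0.02236589,  1.55633545, -0.01154499,
        1.10928256, -0.08309641]), 'qvel': array([ 0.00095819, -0.00136402,  0.00113993, -0.0034409 ,  0.00012067,
        0.00018126,  0.00030097]), 'tau': array([ 3.20845174e-03, -5.97761893e+01,  1.61321349e+00, -2.81957334e+01,
        1.28170423e-02,  5.01875445e-03,  1.85188730e-05]), 'tcp_pos': array([0.3029591 , 0.60262752, 0.24140869]), 'orientation': array([-7.25060100e-01, -3.05647778e+00,  2.54700524e-03]), 'contact_force': array([ 0.68307694,  0.43548177, -0.30807307]), 'moment': array([ 0.05453823, -0.01619099,  0.03606097]), 'gripper_force': 0.0, 'grip_width': 0.0852222258642674}
```

View pics/scene0.png

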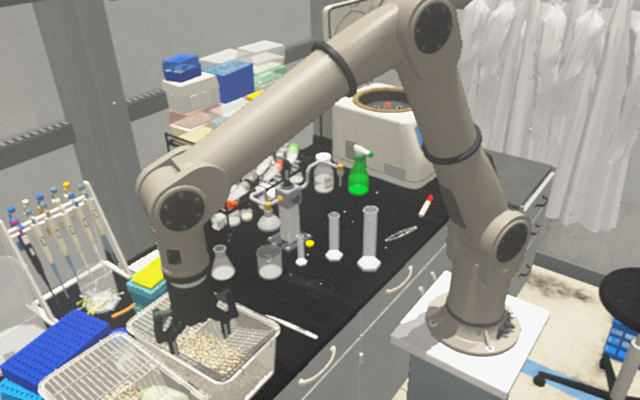

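View pics/top0.png

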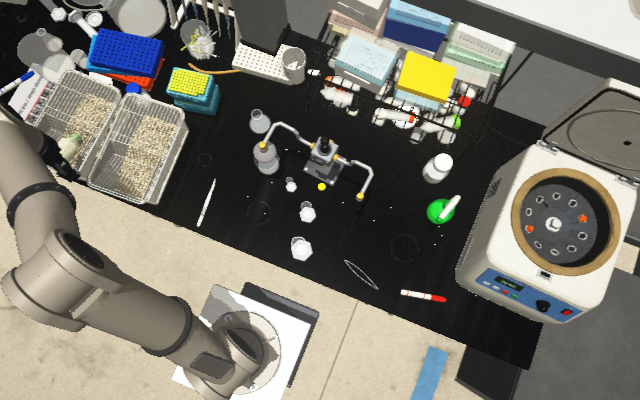

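The scene view shows three cylinders: small at about (301,262), middle at (334,255) and large at (369,265). The top view shows their feet at (291,185), (307,212) and (302,248). The bell nozzle with the beaker is on the left at about (265,155). The slim nozzle is on the right at about (360,197), and the valve is at (323,148).

Run:
```python
from h import *
f=grab('top');P=cloud(f);im=f['frame']
cv2.imwrite('pics/topc.png',cv2.resize(im[100:270,240:400],None,fx=3.5,fy=3.5,interpolation=cv2.INTER_CUBIC))
g=grab('scene');Q=cloud(g)
cv2.imwrite('pics/scenec.png',cv2.resize(g['frame'][140:290,230:390],None,fx=4,fy=4,interpolation=cv2.INTER_CUBIC)[:600])
def st(n,m,P):
    p=P[m]; p=p[~np.isnan(p[:,0])]
    print(n,len(p),np.round(np.median(p,0),4), np.round(p.min(0),3),np.round(p.max(0),3)) if len(p) else print(n,0)
u=np.zeros((400,640),bool);u[100:270,240:400]=1
for lo,hi in((.265,.31),(.2,.262),(.185,.203),(.14,.175)):
    m=u&(P[...,2]>lo)&(P[...,2]<hi); k,l,s,c=cv2.connectedComponentsWithStats(m.astype(np.uint8))
    for i in range(1,k):
        if s[i,4]>4: st((lo,s[i,:4].tolist()),l==i,P)
# white feet
m=(im.min(2)>150)&u; m[:170]=0
k,l,s,c=cv2.connectedComponentsWithStats(m.astype(np.uint8))
for i in range(1,k):
    if s[i,4]>20: st(('w',s[i].tolist(),c[i].round(1)),l==i,P); print(onz(f,*c[i],.009))
hsv=cv2.cvtColor(im,cv2.COLOR_BGR2HSV)
y=cv2.inRange(hsv,(20,120,120),(35,255,255)).astype(bool)&u
k,l,s,c=cv2.connectedComponentsWithStats(y.astype(np.uint8))
for i in range(1,k):
    if s[i,4]>4: st(('y',s[i].tolist()),l==i,P)
```

```text
(0.265, [372, 100, 28, 11]) 82 [ 0.7655 -0.134   0.2883] [ 0.763 -0.166  0.277] [ 0.783 -0.089  0.298]
(0.265, [396, 100, 4, 2]) 5 [ 0.784  -0.1533  0.2975] [ 0.781 -0.157  0.29 ] [ 0.786 -0.148  0.301]
(0.265, [320, 136, 9, 10]) 73 [ 0.6111 -0.0128  0.2813] [ 0.602 -0.024  0.268] [ 0.627 -0.     0.288]
(0.2, [259, 121, 40, 33]) 278 [0.5977 0.1369 0.2308] [0.534 0.071 0.2  ] [0.631 0.154 0.244]
(0.2, [315, 142, 19, 18]) 168 [ 0.6076 -0.0154  0.2045] [ 0.583 -0.041  0.2  ] [0.637 0.016 0.237]
(0.2, [350, 160, 23, 41]) 244 [ 0.5767 -0.1519  0.2317] [ 0.51  -0.164  0.201] [ 0.608 -0.093  0.242]
(0.185, [296, 134, 4, 4]) 8 [0.6201 0.0707 0.1952] [0.617 0.068 0.186] [0.624 0.075 0.202]
(0.185, [310, 136, 28, 27]) 296 [ 0.6027 -0.0197  0.1974] [ 0.581 -0.048  0.185] [0.646 0.022 0.203]
(0.185, [254, 142, 21, 19]) 191 [0.5402 0.1383 0.1912] [0.521 0.116 0.185] [0.572 0.17  0.202]
(0.185, [349, 163, 4, 3]) 6 [ 0.6011 -0.0971  0.1944] [ 0.6   -0.101  0.187] [ 0.603 -0.092  0.202]
(0.185, [291, 236, 15, 15]) 60 [ 0.3433 -0.0436  0.1939] [ 0.323 -0.068  0.186] [ 0.361 -0.027  0.2  ]
(0.14, [337
[... 2621 characters left out ...]
2596  0.1942 -0.8002] [ 0.206  0.049 -0.821] [ 0.283  0.271 -0.778]
[0.25101231 0.06585503 0.009     ]
('y', [329, 139, 5, 4, 8]) 8 [ 0.6542 -0.0159  0.161 ] [ 0.652 -0.024 -0.001] [ 0.706 -0.003  0.165]
('y', [259, 142, 6, 6, 31]) 30 [0.5489 0.1436 0.2389] [0.541 0.136 0.233] [0.556 0.154 0.244]
('y', [310, 143, 5, 6, 14]) 14 [0.6134 0.0254 0.1802] [0.608 0.02  0.172] [0.623 0.03  0.194]
('y', [333, 154, 5, 7, 22]) 22 [ 0.6094 -0.0489  0.1771] [ 0.602 -0.053  0.171] [ 0.619 -0.043  0.187]
('y', [318, 183, 8, 8, 51]) 51 [ 0.55   -0.0303  0.0088] [ 0.539 -0.041 -0.005] [ 0.562 -0.018  0.016]
('y', [357, 193, 7, 6, 33]) 33 [ 0.5191 -0.1538  0.238 ] [ 0.511 -0.163 -0.003] [ 0.575 -0.145  0.242]
```

View pics/topc.png

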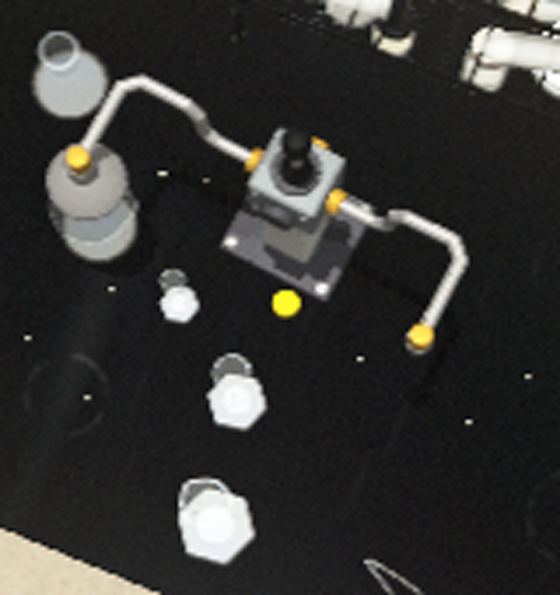

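View pics/scenec.png

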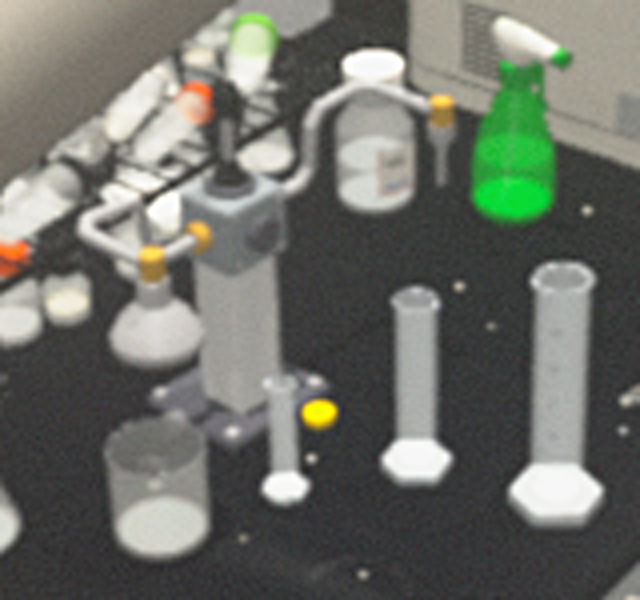

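The crops confirm the layout. The slim nozzle is on the right (-y), with its yellow coupling at top-view pixel (360,196). The middle cylinder's foot is at about (307.5,214.5) and its mouth at (306,205), and the cap is at (322,187). Next I refine these positions and work out an approach pose.

Run:
```python
from h import *
f=grab('top');g=grab('scene')
def tri(a,b):
    d1=ray(f,*a);d2=ray(g,*b);d1/=np.linalg.norm(d1);d2/=np.linalg.norm(d2)
    s=np.linalg.lstsq(np.c_[d1,-d2],g['t']-f['t'],rcond=None)[0]
    p=f['t']+s[0]*d1;q=g['t']+s[1]*d2; return (p+q)/2,np.linalg.norm(p-q)
def tp(x,y): return 240+x/3.5,100+y/3.5
def sp(x,y): return 230+x/4,140+y/4
print('slim coupling',tri(tp(421,337),sp(441,108)),onz(f,*tp(421,335),.24))
print('slim tip scene',onz(g,*sp(441,186),.166))
print('bell coupling',tri(tp(78,157),sp(151,262)),onz(f,*tp(78,157),.24))
print('mouth',tri(tp(232,368),sp(415,300)),onz(f,*tp(232,368),.15),onz(g,*sp(415,300),.15))
print('foot',onz(f,*tp(238,401),.005),onz(g,*sp(416,461),.005))
print('knob',onz(f,*tp(296,140),.286),onz(g,*sp(227,97),.272))
R0=R.from_rotvec(r.get_obs()['orientation'])
z=np.array([.45*.819,-.893*.819,-.574]);z/=np.linalg.norm(z);y=np.cross(z,[0,0,1]);y/=np.linalg.norm(y)
for s in(1,-1):
    Rt=np.c_[np.cross(s*y,z),s*y,z]; print(s,np.degrees((R.from_matrix(Rt)*R0.inv()).as_rotvec()).round(2))
```

```text
slim coupling (array([ 0.52045499, -0.15502834,  0.22912673]), np.float64(0.0030826232892946343)) [ 0.51818777 -0.15524113  0.24      ]
slim tip scene [ 0.51670895 -0.14706714  0.166     ]
bell coupling (array([0.55097443, 0.14476468, 0.22933581]), np.float64(0.0010416961802120687)) [0.54797909 0.14196217 0.24      ]
mouth (array([ 0.45401492, -0.02366882,  0.14758778]), np.float64(0.0011324768024550491)) [ 0.45414357 -0.02362458  0.15      ] [ 0.45119083 -0.02070445  0.15      ]
foot [ 0.45110774 -0.02579058  0.005     ] [ 0.45152238 -0.02089525  0.005     ]
knob [ 0.6112885  -0.01432728  0.286     ] [ 0.61264704 -0.0112273   0.272     ]
1 [-50.17  50.18 129.5 ]
-1 [-39.45 -39.54 -33.66]
```

send_rows([
  {"dx": 0,"dy": -30,"dz": 10},
  {"dx": 0,"dy": -60,"dz": 20,"rx": -2.6,"ry": -2.6,"rz": -2.2},
  {"dx": 5,"dy": -90,"dz": 30,"rx": -5.3,"ry": -5.3,"rz": -4.5},
  {"dx": 10,"dy": -120,"dz": 40,"rx": -7.9,"ry": -7.9,"rz": -6.7},
  {"dx": 15,"dy": -150,"dz": 40,"rx": -10.5,"ry": -10.5,"rz": -9},
], jaw=60, newtons=20)

```text
$.deltas[0]: bad value
```

send_rows([
  {"dx": 5,"dy": -30,"rx": -2.6,"ry": -2.6,"rz": -2.2},
  {"dx": 10,"dy": -60,"rx": -5.3,"ry": -5.3,"rz": -4.5},
  {"dx": 15,"dy": -90,"rx": -7.9,"ry": -7.9,"rz": -6.7},
  {"dx": 20,"dy": -120,"rx": -10.5,"ry": -10.5,"rz": -9},
  {"dx": 25,"dy": -150,"rx": -13.2,"ry": -13.2,"rz": -11.2},
])

```text
$.deltas[0]: bad value
```

send_rows([
  {"dx": 5,"dy": -30,"rx": -3.2,"ry": -3.2,"rz": -2.7},
  {"dx": 10,"dy": -60,"rx": -6.4,"ry": -6.4,"rz": -5.4},
  {"dx": 15,"dy": -90,"rx": -9.6,"ry": -9.6,"rz": -8.1},
  {"dx": 20,"dy": -120,"rx": -12.8,"ry": -12.8,"rz": -10.8},
  {"dx": 25,"dy": -150,"rx": -15.8,"ry": -15.8,"rz": -13.5},
])

```text
$.deltas[0]: bad value
```

send_rows([
  {},
  {},
])

```text
$.deltas[0]: bad value
```

send_rows([
  {"dx": 0,"dy": -30,"dz": 10,"rx": 0,"ry": 0,"rz": 0},
  {"dx": 0,"dy": -60,"dz": 20,"rx": -2.6,"ry": -2.6,"rz": -2.2},
  {"dx": 5,"dy": -90,"dz": 30,"rx": -5.3,"ry": -5.3,"rz": -4.5},
  {"dx": 10,"dy": -120,"dz": 40,"rx": -7.9,"ry": -7.9,"rz": -6.7},
  {"dx": 15,"dy": -150,"dz": 40,"rx": -10.5,"ry": -10.5,"rz": -9},
], jaw=60, newtons=20)

```text
clock: 0.72
tcp_pos: [0.3188, 0.4527, 0.2846]
orientation: [0.897, 2.77, -0.195]
contact_force: [0.0, -0.2, -0.3]
grip_width: 0.0598
gripper_force: 0.0
```

send_rows([
  {"dx": 5,"dy": -30,"dz": 0,"rx": -2.6,"ry": -2.6,"rz": -2.2},
  {"dx": 10,"dy": -60,"dz": 0,"rx": -5.3,"ry": -5.3,"rz": -4.5},
  {"dx": 15,"dy": -90,"dz": 0,"rx": -7.9,"ry": -7.9,"rz": -6.7},
  {"dx": 20,"dy": -120,"dz": 0,"rx": -10.5,"ry": -10.5,"rz": -9},
  {"dx": 25,"dy": -150,"dz": 0,"rx": -13.2,"ry": -13.2,"rz": -11.2},
])

```text
clock: 1.13
tcp_pos: [0.3433, 0.3019, 0.2827]
orientation: [1.055, 2.391, -0.411]
contact_force: [-0.1, -0.6, 0.2]
grip_width: 0.06
gripper_force: 0.0
```

send_rows([
  {"dx": 5,"dy": -30,"dz": 0,"rx": -3.2,"ry": -3.2,"rz": -2.7},
  {"dx": 10,"dy": -60,"dz": 0,"rx": -6.4,"ry": -6.4,"rz": -5.4},
  {"dx": 15,"dy": -90,"dz": 0,"rx": -9.6,"ry": -9.6,"rz": -8.1},
  {"dx": 20,"dy": -120,"dz": 0,"rx": -12.8,"ry": -12.8,"rz": -10.8},
  {"dx": 25,"dy": -150,"dz": 0,"rx": -15.8,"ry": -15.8,"rz": -13.5},
])

```text
clock: 1.55
tcp_pos: [0.3682, 0.1523, 0.2826]
orientation: [1.181, 1.913, -0.614]
contact_force: [1.0, 0.1, -0.3]
grip_width: 0.0601
gripper_force: 0.0
```

Run:
```python
from h import *
f=grab('scene');cv2.imwrite('pics/s1.png',f['frame'])
o=r.get_obs();print(o['clock'],o['tcp_pos'],o['joints'].round(2));print(R.from_rotvec(o['orientation']).as_matrix().round(3))
```

```text
1.6 [0.36780088 0.14657453 0.28188451] [-1.37  0.26  0.28  2.17  0.68  1.44 -0.96]
[[-0.25   0.897  0.364]
 [ 0.506  0.442 -0.741]
 [-0.825 -0.001 -0.565]]
```

View pics/s1.png

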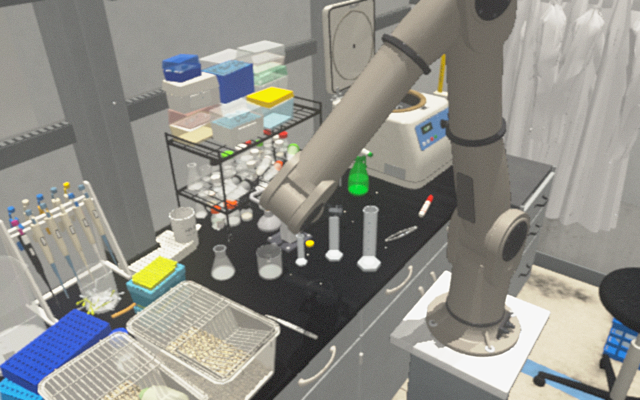

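The scene view shows the gripper tilted, still above the bench and left of the small cylinder at about (300,255). The area around the cylinders is clear. Before lowering, I check the tray height under the wrist.

Run:
```python
from h import *
P=np.load('top0.npz')['P']
for x in np.arange(.1,.5,.1):
    for y in np.arange(.15,.5,.05):
        m=(abs(P[...,0]-x)<.05)&(abs(P[...,1]-y)<.025)
        z=P[m][:,2]; print(round(x,2),round(y,2),m.sum(),np.nanpercentile(z,98).round(3) if m.sum() else '')
```

```text
0.1 0.15 3939 0.802
0.1 0.2 3361 0.821
0.1 0.25 1644 0.822
0.1 0.3 342 0.799
0.1 0.35 232 0.722
0.1 0.4 235 -0.785
0.1 0.45 235 -0.784
0.2 0.15 339 0.796
0.2 0.2 1303 0.822
0.2 0.25 1235 0.817
0.2 0.3 2002 0.784
0.2 0.35 1425 0.756
0.2 0.4 957 0.727
0.2 0.45 390 0.701
0.3 0.15 503 0.007
0.3 0.2 492 0.006
0.3 0.25 515 0.006
0.3 0.3 498 0.008
0.3 0.35 515 0.69
0.3 0.4 1169 0.695
0.3 0.45 936 0.688
0.4 0.15 501 0.007
0.4 0.2 497 0.007
0.4 0.25 500 0.007
0.4 0.3 491 0.009
0.4 0.35 484 0.007
0.4 0.4 936 0.147
0.4 0.45 322 0.149
```

send_rows([
  {"dx": 0,"dy": 0,"dz": -20,"rx": 0,"ry": 0,"rz": 0},
  {"dx": 0,"dy": 0,"dz": -50,"rx": 0,"ry": 0,"rz": 0},
  {"dx": 0,"dy": 0,"dz": -80,"rx": 0,"ry": 0,"rz": 0},
  {"dx": 0,"dy": 0,"dz": -105,"rx": 0,"ry": 0,"rz": 0},
  {"dx": 0,"dy": 0,"dz": -120,"rx": 0,"ry": 0,"rz": 0},
])

```text
clock: 2.02
tcp_pos: [0.3677, 0.1531, 0.1603]
orientation: [1.18, 1.918, -0.616]
contact_force: [-0.8, -0.8, -0.4]
grip_width: 0.0598
gripper_force: 0.0
```

send_rows([
  {"dx": 0,"dy": 0,"dz": -30,"rx": 0,"ry": 0,"rz": 0},
  {"dx": 0,"dy": 0,"dz": -60,"rx": 0,"ry": 0,"rz": 0},
  {"dx": 0,"dy": 0,"dz": -90,"rx": 0,"ry": 0,"rz": 0},
  {"dx": 0,"dy": 0,"dz": -115,"rx": 0,"ry": 0,"rz": 0},
  {"dx": 0,"dy": 0,"dz": -126,"rx": 0,"ry": 0,"rz": 0},
])

```text
clock: 2.43
tcp_pos: [0.3677, 0.1534, 0.0336]
orientation: [1.179, 1.919, -0.616]
contact_force: [0.5, 0.0, 0.3]
grip_width: 0.0599
gripper_force: 0.0
```

send_rows([
  {"dx": 0,"dy": 0,"dz": 0,"rx": 0,"ry": 0,"rz": 0},
  {"dx": 0,"dy": 0,"dz": 0,"rx": 0,"ry": 0,"rz": 0},
  {"dx": 0,"dy": 0,"dz": 0,"rx": 0,"ry": 0,"rz": 0},
])

```text
clock: 2.68
tcp_pos: [0.3684, 0.1534, 0.0369]
orientation: [1.182, 1.917, -0.614]
contact_force: [0.2, -0.8, 0.4]
grip_width: 0.0596
gripper_force: 0.0
```

Run:
```python
from h import *
f=grab('wrist');cv2.imwrite('pics/w1.png',f['frame'])
o=r.get_obs();print(o['clock'],o['tcp_pos'],o['joints'].round(2));print(R.from_rotvec(o['orientation']).as_matrix().round(3))
print(f['t'],proj(f,[.452,-.023,.15]),proj(f,[.452,-.023,.075]),proj(f,[.452,-.023,0]))
```

```text
2.7333 [0.36845271 0.15350645 0.03705417] [-1.32  0.78  0.23  2.22  0.71  0.95 -1.29]
[[-0.257  0.893  0.368]
 [ 0.514  0.449 -0.731]
 [-0.818  0.001 -0.575]]
[0.29881053 0.29357855 0.04414904] [315.85450343 395.95917184] [316.1673159  318.69502138] [316.44333794 250.51804414]
```

View pics/w1.png

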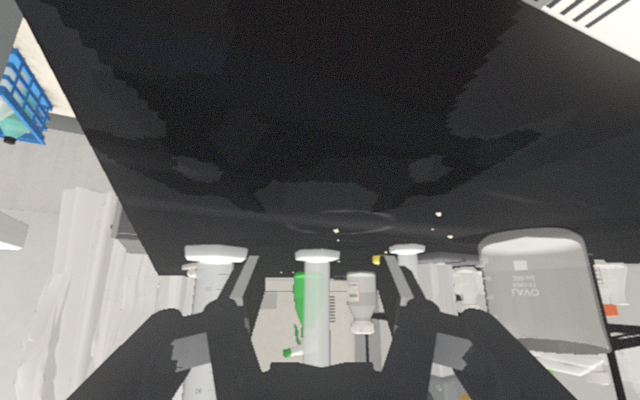

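The wrist view is upside down. The cylinder stands centred between the fingers, its foot at about (317,252), with the large cylinder on the left and the small one on the right. Now I advance to straddle it.

send_rows([
  {"dx": 10,"dy": -21,"dz": 0,"rx": 0,"ry": 0,"rz": 0},
  {"dx": 22,"dy": -46,"dz": -1,"rx": 0,"ry": 0,"rz": 0},
  {"dx": 34,"dy": -71,"dz": -2,"rx": 0,"ry": 0,"rz": 0},
  {"dx": 45,"dy": -94,"dz": -3,"rx": 0,"ry": 0,"rz": 0},
  {"dx": 53,"dy": -111,"dz": -3,"rx": 0,"ry": 0,"rz": 0},
])

```text
clock: 3.15
tcp_pos: [0.4217, 0.0403, 0.0344]
orientation: [1.183, 1.916, -0.614]
contact_force: [0.9, 0.0, 0.6]
grip_width: 0.0603
gripper_force: 0.0
```

send_rows([
  {"dx": 7,"dy": -15,"dz": 0,"rx": 0,"ry": 0,"rz": 0},
  {"dx": 14,"dy": -30,"dz": 0,"rx": 0,"ry": 0,"rz": 0},
  {"dx": 21,"dy": -45,"dz": 0,"rx": 0,"ry": 0,"rz": 0},
  {"dx": 27,"dy": -58,"dz": 0,"rx": 0,"ry": 0,"rz": 0},
  {"dx": 31,"dy": -65,"dz": 0,"rx": 0,"ry": 0,"rz": 0},
])

```text
clock: 3.57
tcp_pos: [0.4526, -0.0242, 0.0344]
orientation: [1.183, 1.915, -0.614]
contact_force: [-0.3, 0.1, -0.1]
grip_width: 0.0599
gripper_force: 0.0
```

send_rows([
  {"dx": 0,"dy": 0,"dz": 0,"rx": 0,"ry": 0,"rz": 0},
  {"dx": 0,"dy": 0,"dz": 0,"rx": 0,"ry": 0,"rz": 0},
])

```text
clock: 3.73
tcp_pos: [0.4524, -0.0224, 0.0335]
orientation: [1.182, 1.917, -0.613]
contact_force: [-0.4, -0.3, -0.2]
grip_width: 0.06
gripper_force: 0.0
```

Run:
```python
from h import *
f=grab('wrist');g=grab('scene')
cv2.imwrite('pics/w2.png',np.hstack([cv2.resize(f['frame'],(400,250)),cv2.resize(g['frame'][150:300,220:460],(400,250))]))
o=r.get_obs();print(o['clock'],o['tcp_pos'],o['contact_force'])
```

```text
3.8333 [ 0.45233784 -0.02163948  0.03316458] [-0.44650224  0.113489   -0.12265286]
```

View pics/w2.png

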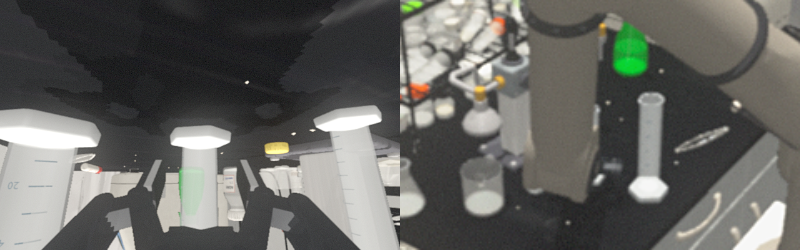

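The wrist half of the picture shows the tube centred between the open pads, above the foot. I close the jaw gently.

send_rows([
  {"dx": 0,"dy": 0,"dz": 0,"rx": 0,"ry": 0,"rz": 0},
  {"dx": 0,"dy": 0,"dz": 0,"rx": 0,"ry": 0,"rz": 0},
  {"dx": 0,"dy": 0,"dz": 0,"rx": 0,"ry": 0,"rz": 0},
  {"dx": 0,"dy": 0,"dz": 0,"rx": 0,"ry": 0,"rz": 0},
  {"dx": 0,"dy": 0,"dz": 0,"rx": 0,"ry": 0,"rz": 0},
], jaw=32, newtons=20)

```text
clock: 4.25
tcp_pos: [0.4522, -0.0227, 0.0333]
orientation: [1.181, 1.917, -0.615]
contact_force: [-0.4, -0.4, -0.7]
grip_width: 0.0317
gripper_force: 0.0
```

send_rows([
  {"dx": 0,"dy": 0,"dz": 0,"rx": 0,"ry": 0,"rz": 0},
  {"dx": 0,"dy": 0,"dz": 0,"rx": 0,"ry": 0,"rz": 0},
])

```text
clock: 4.42
tcp_pos: [0.4522, -0.0229, 0.0333]
orientation: [1.181, 1.917, -0.615]
contact_force: [-0.4, 0.7, -0.7]
grip_width: 0.0317
gripper_force: 0.0
```

Run:
```python
from h import *
f=grab('wrist');g=grab('top')
cv2.imwrite('pics/w3.png',np.hstack([cv2.resize(f['frame'][150:],(480,300)),cv2.resize(g['frame'][130:270,240:380],(300,300))]))
```

```text
(no output)
```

View pics/w3.png

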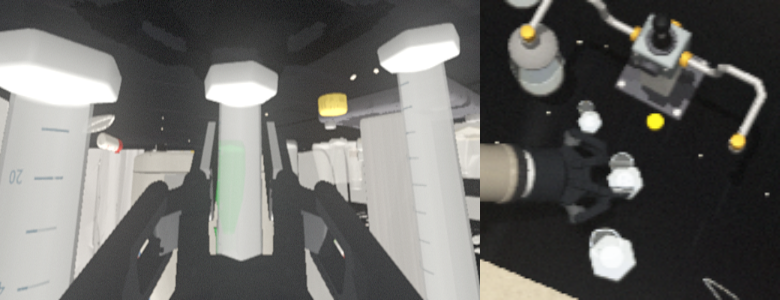

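The wrist half shows the tube between the pads, but it may be slightly beyond the tips. I check this numerically.

Run:
```python
from h import *
f=grab('wrist');g=grab('top')
im=g['frame'];m=(im.min(2)>150);m[:195]=0;m[230:]=0;m[:,:285]=0;m[:,330:]=0
k,l,s,c=cv2.connectedComponentsWithStats(m.astype(np.uint8))
for i in range(1,k):
    if s[i,4]>10: print(s[i],c[i],onz(g,*c[i],.009))
o=r.get_obs();T=R.from_rotvec(o['orientation']).as_matrix();p=o['tcp_pos'];print(p)
for d in(-.019,-.008,0,.011): print(d,[proj(f,p+T@np.array([0,s*.016,d])).round() for s in(1,-1)], proj(g,p+T[:,2]*d).round(1))
for c in([.452,-.023],[.462,-.043],[.457,-.033]):
    print(c,[proj(f,[c[0]+s*.017*.893,c[1]+s*.017*.45,.035]).round() for s in(1,-1)],proj(f,[*c,.0045]).round())
print('foot from wrist',onz(f,321,219,.0045),f['t'])
z=f['z_map'];
for v in(240,270,300,320): print(v,z[v,250:391:6].round(3))
```

```text
[305 201   7   6  13] [308.38461538 203.38461538] [ 0.48358753 -0.01363007  0.009     ]
[300 208  16  14 150] [307.7        213.26666667] [ 0.45398509 -0.02369763  0.009     ]
[ 0.45216999 -0.02291977  0.03331206]
-0.019 [array([355., 298.]), array([284., 298.])] [301.8 212.2]
-0.008 [array([352., 284.]), array([287., 284.])] [304.8 212.3]
0 [array([351., 275.]), array([288., 275.])] [307.  212.4]
0.011 [array([349., 264.]), array([290., 264.])] [310.  212.5]
[0.452, -0.023] [array([353., 278.]), array([286., 278.])] [319. 220.]
[0.462, -0.043] [array([349., 280.]), array([290., 280.])] [319. 228.]
[0.457, -0.033] [array([350., 279.]), array([288., 279.])] [319. 224.]
foot from wrist [ 0.45186897 -0.02075004  0.0045    ] [0.38252333 0.11720507 0.04045617]
240 [0.249 0.248 0.248 0.248 0.247 0.249 0.247 0.248 0.148 0.144 0.145 0.143
 0.143 0.143 0.145 0.148 0.151 0.248 0.248 0.247 0.248 0.    0.248 0.248]
270 [0.63  0.629 0.145 0.145 0.138 0.138 0.137 0.149 0.144 0.143 0.139 0.14
 0.139 0.14  0.141 0.143 0.146 0.157 0.137 0.139 0.137 0.145 0.145 0.518]
300 [0.115 0.112 0.113 0.114 0.115 0.124 0.135 0.144 0.139 0.138 0.136 0.136
 0.136 0.136 0.136 0.139 0.142 0.711 0.131 0.124 0.115 0.115 0.112 0.114]
320 [0.103 0.105 0.104 0.104 0.105 0.127 0.134 0.141 0.137 0.135 0.135 0.133
 0.133 0.133 0.135 0.136 0.139 0.698 0.13  0.123 0.106 0.104 0.104 0.105]
```

The tube appears only about 28 mm wide at pad height, and it sits between the pads. I close further.

send_rows([
  {"dx": 0,"dy": 0,"dz": 0,"rx": 0,"ry": 0,"rz": 0},
  {"dx": 0,"dy": 0,"dz": 0,"rx": 0,"ry": 0,"rz": 0},
  {"dx": 0,"dy": 0,"dz": 0,"rx": 0,"ry": 0,"rz": 0},
  {"dx": 0,"dy": 0,"dz": 0,"rx": 0,"ry": 0,"rz": 0},
], jaw=25, newtons=20)

```text
clock: 4.95
tcp_pos: [0.4521, -0.023, 0.0334]
orientation: [1.181, 1.917, -0.615]
contact_force: [-1.8, 0.9, 2.9]
grip_width: 0.0289
gripper_force: 20.9
```

send_rows([
  {"dx": 1,"dy": -2,"dz": 0,"rx": 0,"ry": 0,"rz": 0},
  {"dx": 3,"dy": -6,"dz": 0,"rx": 0,"ry": 0,"rz": 0},
  {"dx": 6,"dy": -11,"dz": 0,"rx": 0,"ry": 0,"rz": 0},
  {"dx": 9,"dy": -16,"dz": 0,"rx": 0,"ry": 0,"rz": 0},
  {"dx": 11,"dy": -21,"dz": 0,"rx": 0,"ry": 0,"rz": 0},
])

```text
clock: 5.37
tcp_pos: [0.4637, -0.0437, 0.0334]
orientation: [1.18, 1.917, -0.614]
contact_force: [-1.6, 1.9, 1.0]
grip_width: 0.0289
gripper_force: 20.3
```

```bash
cat > tilt.py <<'E'
from h import *
f=grab('wrist');P=cloud(f);o=r.get_obs();p=o['tcp_pos']
m=(np.hypot(P[...,0]-p[0],P[...,1]-p[1])<.05)&(P[...,2]>-.02)&(P[...,2]<.16)
b=f['frame'].min(2)>120
for lo,hi in((-.01,.012),(.012,.03),(.05,.07),(.07,.09),(.09,.12)):
    q=P[m&b&(P[...,2]>lo)&(P[...,2]<hi)]
    if len(q)>10: print(lo,hi,len(q),np.median(q,0).round(4))
print(p,o['contact_force'],o['grip_width'],o['gripper_force'])
E
python3 tilt.py
```

```text
-0.01 0.012 1919 [ 0.4532 -0.0221  0.0084]
0.012 0.03 2759 [ 0.4566 -0.0295  0.0211]
0.05 0.07 3089 [ 0.458  -0.0316  0.0604]
0.07 0.09 329 [ 0.4586 -0.0324  0.0711]
[ 0.46368252 -0.04477485  0.03358452] [ 0.80780383 -0.13524174 -0.56077862] 0.02872818261284602 19.863897052491666
```

send_rows([
  {"dx": 3,"dy": -5,"dz": 0,"rx": 0,"ry": 0,"rz": 0},
  {"dx": 5,"dy": -10,"dz": 0,"rx": 0,"ry": 0,"rz": 0},
  {"dx": 8,"dy": -15,"dz": 0,"rx": 0,"ry": 0,"rz": 0},
  {"dx": 10,"dy": -20,"dz": 0,"rx": 0,"ry": 0,"rz": 0},
  {"dx": 13,"dy": -25,"dz": 0,"rx": 0,"ry": 0,"rz": 0},
])

```text
clock: 5.83
tcp_pos: [0.4763, -0.0689, 0.0334]
orientation: [1.18, 1.917, -0.614]
contact_force: [-3.3, 4.9, 7.0]
grip_width: 0.0288
gripper_force: 20.7
```

send_rows([
  {"dx": 3,"dy": -5,"dz": 0,"rx": 0,"ry": 0,"rz": 0},
  {"dx": 5,"dy": -10,"dz": 0,"rx": 0,"ry": 0,"rz": 0},
  {"dx": 8,"dy": -15,"dz": 0,"rx": 0,"ry": 0,"rz": 0},
  {"dx": 10,"dy": -20,"dz": 0,"rx": 0,"ry": 0,"rz": 0},
  {"dx": 13,"dy": -25,"dz": 0,"rx": 0,"ry": 0,"rz": 0},
])

```text
clock: 6.25
tcp_pos: [0.4893, -0.094, 0.0334]
orientation: [1.18, 1.917, -0.615]
contact_force: [-3.0, 5.3, 6.6]
grip_width: 0.0285
gripper_force: 20.7
```

```bash
python3 tilt.py
```

```text
-0.01 0.012 1668 [ 0.4784 -0.0712  0.0086]
0.012 0.03 2925 [ 0.4817 -0.0791  0.0206]
0.05 0.07 3149 [ 0.4836 -0.0819  0.0603]
0.07 0.09 341 [ 0.4842 -0.083   0.0711]
[ 0.48951759 -0.09494958  0.03355058] [-0.11473646 -1.10745379 -1.33008678] 0.02892441330664796 20.06446557257732
```

send_rows([
  {"dx": 3,"dy": -5,"dz": 0,"rx": 0,"ry": 0,"rz": 0},
  {"dx": 5,"dy": -10,"dz": 0,"rx": 0,"ry": 0,"rz": 0},
  {"dx": 8,"dy": -15,"dz": 0,"rx": 0,"ry": 0,"rz": 0},
  {"dx": 10,"dy": -20,"dz": 0,"rx": 0,"ry": 0,"rz": 0},
  {"dx": 13,"dy": -25,"dz": 0,"rx": 0,"ry": 0,"rz": 0},
])

```text
clock: 6.72
tcp_pos: [0.5022, -0.1189, 0.0334]
orientation: [1.18, 1.917, -0.615]
contact_force: [-2.4, 5.8, 6.8]
grip_width: 0.0287
gripper_force: 20.8
```

send_rows([
  {"dx": 2,"dy": -4,"dz": 0,"rx": 0,"ry": 0,"rz": 0},
  {"dx": 5,"dy": -9,"dz": 0,"rx": 0,"ry": 0,"rz": 0},
  {"dx": 8,"dy": -15,"dz": 0,"rx": 0,"ry": 0,"rz": 0},
  {"dx": 11,"dy": -20,"dz": 0,"rx": 0,"ry": 0,"rz": 0},
  {"dx": 13,"dy": -25,"dz": 0,"rx": 0,"ry": 0,"rz": 0},
])

```text
clock: 7.13
tcp_pos: [0.5155, -0.1439, 0.0334]
orientation: [1.181, 1.917, -0.614]
contact_force: [-1.2, 3.5, 4.9]
grip_width: 0.029
gripper_force: 20.5
```

```bash
python3 tilt.py
python3 - <<'E'
from h import *
g=grab('top');s=grab('scene');w=grab('wrist')
a=cv2.resize(g['frame'][160:260,310:410],(400,400),interpolation=cv2.INTER_CUBIC)
b=cv2.resize(s['frame'][150:250,290:390],(400,400),interpolation=cv2.INTER_CUBIC)
c=cv2.resize(w['frame'],(320,200))
cv2.imwrite('pics/c9.png',np.vstack([np.hstack([a,b]),np.hstack([c,np.zeros((200,480,3),np.uint8)])]))
E
```

```text
-0.01 0.012 1576 [ 0.5046 -0.1204  0.0087]
0.012 0.03 2999 [ 0.5077 -0.1286  0.0204]
0.05 0.07 3112 [ 0.5097 -0.1321  0.0604]
0.07 0.09 340 [ 0.5107 -0.1333  0.0711]
[ 0.51543434 -0.14498956  0.03351715] [ 2.15640081 -2.03372738 -0.46739773] 0.028830487063183148 20.065651961558615
```

View pics/c9.png

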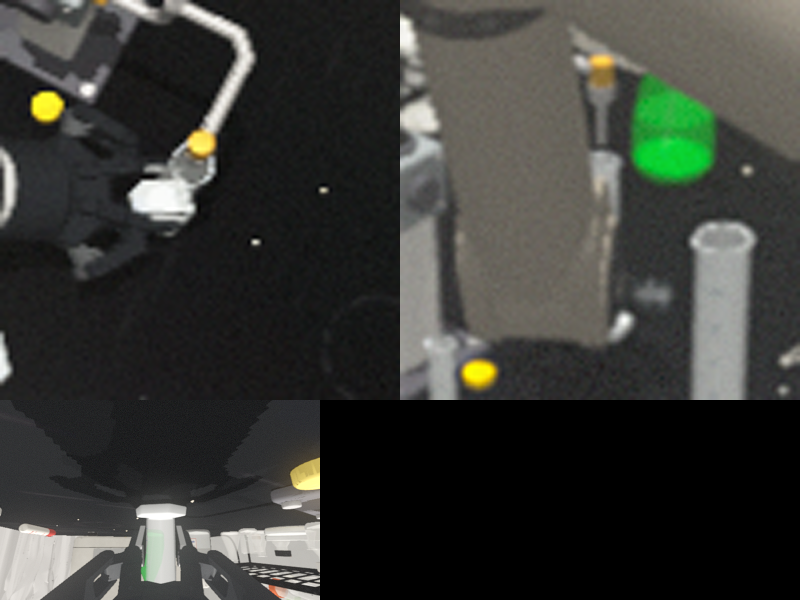

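In the top half (left), the mouth ring is centred near crop (191,162), the foot near (164,203) and the nozzle coupling at (201,142). The scene half shows the nozzle pipe at x=601 directly above the mouth, whose centre is at about x=598. The cylinder is upright. I compute the remaining offset.

Run:
```python
from h import *
f=grab('top');g=grab('scene')
t=lambda x,y:(310+x/4,160+y/4)
s=lambda x,y:(290+(x-400)/4,150+y/4)
print('mouth',onz(f,*t(191,162),.15),onz(g,*s(598,163),.15))
print('foot',onz(f,*t(164,204),.005))
print('coup top',onz(f,*t(201,142),.24),'tip sc',onz(g,*s(601,148),.166),'coup sc',onz(g,*s(601,58),.24))
im=f['frame']
# ring/foot edges
m=(im.min(2)>110);m[:195]=0;m[230:]=0;m[:,:335]=0;m[:,375:]=0
k,l,st,c=cv2.connectedComponentsWithStats(m.astype(np.uint8))
for i in range(1,k):
    if st[i,4]>20: print(st[i],c[i],onz(f,*c[i],.009))
# arm removed nozzle: depth points of nozzle pipe in scene
P=cloud(g)
for lo,hi in((.165,.18),(.18,.2),(.2,.215),(.22,.24)):
    q=P[(abs(P[...,0]-.52)<.03)&(abs(P[...,1]+.153)<.03)&(P[...,2]>lo)&(P[...,2]<hi)]
    print(lo,len(q),np.median(q,0).round(4) if len(q) else '')
q=P[(abs(P[...,0]-.52)<.04)&(abs(P[...,1]+.153)<.04)&(P[...,2]>.13)&(P[...,2]<.155)];print('mouth pts',len(q),np.median(q,0).round(4),q.min(0).round(3),q.max(0).round(3))
```

```text
mouth [ 0.52194606 -0.15335547  0.15      ] [ 0.51944339 -0.14688523  0.15      ]
foot [ 0.51249294 -0.14545933  0.005     ]
coup top [ 0.51869178 -0.15494117  0.24      ] tip sc [ 0.51487536 -0.144449    0.166     ] coup sc [ 0.51943583 -0.1509417   0.24      ]
[342 195  21  21 211] [351.74881517 206.81042654] [ 0.52496125 -0.14276884  0.009     ]
0.165 7 [ 0.5219 -0.1505  0.1723]
0.18 12 [ 0.5206 -0.1488  0.1894]
0.2 17 [ 0.5187 -0.1452  0.2096]
0.22 52 [ 0.5203 -0.147   0.23  ]
mouth pts 47 [ 0.5158 -0.1535  0.1461] [ 0.505 -0.168  0.131] [ 0.539 -0.132  0.153]
```

The mouth leads the foot by about 10 mm, so the cylinder leans slightly in the grip. I release it so that it settles, then measure and correct.

send_rows([
  {"dx": 0,"dy": 0,"dz": 0,"rx": 0,"ry": 0,"rz": 0},
  {"dx": 0,"dy": 0,"dz": 0,"rx": 0,"ry": 0,"rz": 0},
  {"dx": 0,"dy": 0,"dz": 0,"rx": 0,"ry": 0,"rz": 0},
  {"dx": 0,"dy": 0,"dz": 0,"rx": 0,"ry": 0,"rz": 0},
  {"dx": 0,"dy": 0,"dz": 0,"rx": 0,"ry": 0,"rz": 0},
], jaw=42)

```text
clock: 7.85
tcp_pos: [0.5152, -0.1437, 0.0332]
orientation: [1.181, 1.917, -0.615]
contact_force: [0.0, -0.4, -0.6]
grip_width: 0.0421
gripper_force: 0.0
```

```bash
cat > foot.py <<'E'
from h import *
import sys
f=grab('top');im=f['frame']
a=im[160:260,310:410]; cv2.imwrite('pics/t%s.png'%sys.argv[1],cv2.resize(a,(600,600),interpolation=cv2.INTER_CUBIC))
m=(im.min(2)>140);m[:198]=0;m[230:]=0;m[:,:335]=0;m[:,375:]=0
k,l,st,c=cv2.connectedComponentsWithStats(m.astype(np.uint8))
for i in range(1,k):
    if st[i,4]>20: print(st[i],c[i],onz(f,*c[i],.009))
E
python3 tilt.py; python3 foot.py a
```

```text
-0.01 0.012 2805 [ 0.504  -0.1227  0.0075]
0.012 0.03 2476 [ 0.5069 -0.1277  0.0224]
0.05 0.07 3292 [ 0.5062 -0.1275  0.0602]
0.07 0.09 92 [ 0.5081 -0.1268  0.0703]
[ 0.51517874 -0.14375123  0.03323703] [-0.63296941  0.30067721  1.11504548] 0.042085086481754415 0.0
[342 198  16  19 205] [349.59512195 208.11707317] [ 0.51857061 -0.13808878  0.009     ]
```

It now stands upright at about (0.514,-0.143), which tracked the hand motion 1:1. I regrip, drag by (+5,-9) mm and release.

send_rows([
  {"dx": 0,"dy": 0,"dz": 0,"rx": 0,"ry": 0,"rz": 0},
  {"dx": 0,"dy": 0,"dz": 0,"rx": 0,"ry": 0,"rz": 0},
  {"dx": 0,"dy": 0,"dz": 0,"rx": 0,"ry": 0,"rz": 0},
  {"dx": 0,"dy": 0,"dz": 0,"rx": 0,"ry": 0,"rz": 0},
  {"dx": 0,"dy": 0,"dz": 0,"rx": 0,"ry": 0,"rz": 0},
], jaw=25)

```text
clock: 8.37
tcp_pos: [0.5152, -0.1439, 0.0333]
orientation: [1.181, 1.917, -0.615]
contact_force: [-0.7, 1.9, 0.5]
grip_width: 0.0288
gripper_force: 20.9
```

send_rows([
  {"dx": 1,"dy": -2,"dz": 0,"rx": 0,"ry": 0,"rz": 0},
  {"dx": 2,"dy": -4,"dz": 0,"rx": 0,"ry": 0,"rz": 0},
  {"dx": 3,"dy": -6,"dz": 0,"rx": 0,"ry": 0,"rz": 0},
  {"dx": 4,"dy": -8,"dz": 0,"rx": 0,"ry": 0,"rz": 0},
  {"dx": 5,"dy": -9,"dz": 0,"rx": 0,"ry": 0,"rz": 0},
])

```text
clock: 8.78
tcp_pos: [0.5201, -0.1534, 0.0334]
orientation: [1.181, 1.917, -0.615]
contact_force: [-3.1, 3.2, 4.9]
grip_width: 0.0288
gripper_force: 21.2
```

send_rows([
  {"dx": 0,"dy": 0,"dz": 0,"rx": 0,"ry": 0,"rz": 0},
  {"dx": 0,"dy": 0,"dz": 0,"rx": 0,"ry": 0,"rz": 0},
  {"dx": 0,"dy": 0,"dz": 0,"rx": 0,"ry": 0,"rz": 0},
  {"dx": 0,"dy": 0,"dz": 0,"rx": 0,"ry": 0,"rz": 0},
  {"dx": 0,"dy": 0,"dz": 0,"rx": 0,"ry": 0,"rz": 0},
], jaw=45)

```text
clock: 9.2
tcp_pos: [0.5202, -0.1528, 0.0332]
orientation: [1.181, 1.917, -0.615]
contact_force: [-0.3, -0.1, -0.4]
grip_width: 0.0451
gripper_force: 0.0
```

```bash
python3 tilt.py; python3 foot.py b
```

```text
-0.01 0.012 2723 [ 0.5094 -0.132   0.0077]
0.012 0.03 2447 [ 0.5125 -0.1372  0.0223]
0.05 0.07 3167 [ 0.5123 -0.1376  0.0603]
0.07 0.09 132 [ 0.5129 -0.1374  0.0704]
[ 0.52019909 -0.15282102  0.03324229] [-0.25724132 -0.00827928 -0.11201766] 0.04468815965738173 0.0
[345 198  19  19 197] [353.6751269  208.35532995] [ 0.52270399 -0.15012015  0.009     ]
```

send_rows([
  {"dx": 0,"dy": 0,"dz": 0,"rx": 0,"ry": 0,"rz": 0},
  {"dx": 0,"dy": 0,"dz": 0,"rx": 0,"ry": 0,"rz": 0},
  {"dx": -3,"dy": 6,"dz": 0,"rx": 0,"ry": 0,"rz": 0},
  {"dx": -8,"dy": 16,"dz": 0,"rx": 0,"ry": 0,"rz": 0},
  {"dx": -15,"dy": 30,"dz": 0,"rx": 0,"ry": 0,"rz": 0},
], jaw=58)

```text
clock: 9.72
tcp_pos: [0.5047, -0.1232, 0.0336]
orientation: [1.183, 1.915, -0.616]
contact_force: [0.4, -0.3, -0.7]
grip_width: 0.058
gripper_force: 0.0
```

send_rows([
  {"dx": -10,"dy": 20,"dz": 0,"rx": 0,"ry": 0,"rz": 0},
  {"dx": -22,"dy": 44,"dz": 0,"rx": 0,"ry": 0,"rz": 0},
  {"dx": -36,"dy": 72,"dz": 0,"rx": 0,"ry": 0,"rz": 0},
  {"dx": -50,"dy": 100,"dz": 0,"rx": 0,"ry": 0,"rz": 0},
  {"dx": -62,"dy": 124,"dz": 0,"rx": 0,"ry": 0,"rz": 0},
])

```text
clock: 10.13
tcp_pos: [0.4418, 0.0034, 0.033]
orientation: [1.18, 1.919, -0.614]
contact_force: [0.0, 0.2, -0.9]
grip_width: 0.0585
gripper_force: 0.0
```

send_rows([
  {"dx": -13,"dy": 26,"dz": 0,"rx": 0,"ry": 0,"rz": 0},
  {"dx": -28,"dy": 56,"dz": 0,"rx": 0,"ry": 0,"rz": 0},
  {"dx": -43,"dy": 86,"dz": 0,"rx": 0,"ry": 0,"rz": 0},
  {"dx": -58,"dy": 116,"dz": 0,"rx": 0,"ry": 0,"rz": 0},
  {"dx": -70,"dy": 138,"dz": 10,"rx": 0,"ry": 0,"rz": 0},
])

```text
clock: 10.55
tcp_pos: [0.3712, 0.1424, 0.0421]
orientation: [1.178, 1.921, -0.614]
contact_force: [0.0, -0.7, -0.2]
grip_width: 0.0584
gripper_force: 0.0
```

```bash
python3 foot.py c
python3 - <<'E'
from h import *
f=grab('top');g=grab('scene');print(r.get_obs()['tcp_pos'])
a=cv2.resize(f['frame'][160:230,320:390],(400,400),interpolation=cv2.INTER_CUBIC)
b=cv2.resize(g['frame'][150:250,290:390],(400,400),interpolation=cv2.INTER_CUBIC)
cv2.imwrite('pics/d10.png',np.hstack([a,b]))
P=cloud(g);h=np.array([[.52,-.153]])
for lo,hi in((.02,.05),(.05,.1),(.1,.14),(.165,.18),(.18,.2),(.2,.215)):
    q=P[(abs(P[...,0]-.52)<.03)&(abs(P[...,1]+.153)<.03)&(P[...,2]>lo)&(P[...,2]<hi)]
    print(lo,len(q),np.median(q,0).round(4) if len(q) else '')
E
```

```text
[345 202  17  16 194] [353.1185567 209.7628866] [ 0.51791337 -0.15015451  0.009     ]
[0.37259648 0.1419032  0.04302138]
0.02 15 [ 0.5061 -0.1422  0.0331]
0.05 2 [ 0.5053 -0.1462  0.0525]
0.1 0 
0.165 0 
0.18 0 
0.2 0
```

View pics/d10.png

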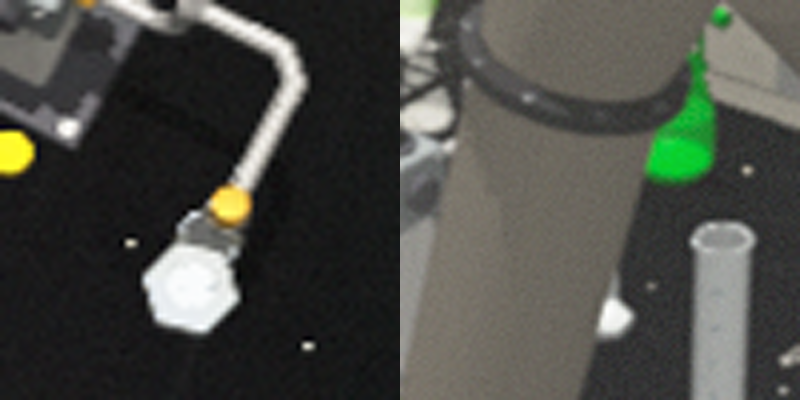

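The top half shows the foot centred at crop (190,288), the mouth near (211,235) just below the nozzle coupling at (231,204), and the cylinder upright. I check the residual offset in the same view, then raise the tool and turn it down for the lever.

Run:
```python
from h import *
f=grab('top');k=400/70
t=lambda x,y:(320+x/k,160+y/k)
print(onz(f,*t(190,288),.005),onz(f,*t(211,235),.15),onz(f,*t(231,203),.24))
```

```text
[ 0.51692533 -0.15125183  0.005     ] [ 0.51937945 -0.15185389  0.15      ] [ 0.51880556 -0.15539576  0.24      ]
```

send_rows([
  {"dx": 0,"dy": 0,"dz": 30,"rx": 0,"ry": 0,"rz": 0},
  {"dx": 0,"dy": 0,"dz": 65,"rx": 4.5,"ry": 2.3,"rz": 0},
  {"dx": 0,"dy": 0,"dz": 100,"rx": 10,"ry": 5,"rz": 0},
  {"dx": 0,"dy": 0,"dz": 135,"rx": 15.6,"ry": 7.8,"rz": 0},
  {"dx": 0,"dy": 0,"dz": 170,"rx": 21,"ry": 10.6,"rz": 0},
], jaw=0)

```text
clock: 11.17
tcp_pos: [0.3725, 0.1373, 0.2141]
orientation: [1.39, 2.258, -0.391]
contact_force: [0.8, 1.0, -0.7]
grip_width: 0.0005
gripper_force: 0.0
```

send_rows([
  {"dx": 0,"dy": 0,"dz": 35,"rx": 5.6,"ry": 2.8,"rz": 0},
  {"dx": 0,"dy": 0,"dz": 70,"rx": 11.2,"ry": 5.6,"rz": 0},
  {"dx": 0,"dy": 0,"dz": 105,"rx": 16.8,"ry": 8.4,"rz": 0},
  {"dx": 10,"dy": 0,"dz": 140,"rx": 22.4,"ry": 11.2,"rz": 0},
  {"dx": 30,"dy": 0,"dz": 165,"rx": 28.1,"ry": 14.1,"rz": 0},
])

```text
clock: 11.58
tcp_pos: [0.4026, 0.1378, 0.3813]
orientation: [-1.645, -2.671, -0.013]
contact_force: [1.2, 0.9, -0.7]
grip_width: 0.0001
gripper_force: 0.0
```

send_rows([
  {"dx": 35,"dy": -10,"dz": 0,"rx": 0,"ry": 0,"rz": -6.5},
  {"dx": 70,"dy": -25,"dz": 0,"rx": 0,"ry": 0,"rz": -13},
  {"dx": 105,"dy": -40,"dz": 0,"rx": 0,"ry": 0,"rz": -19.5},
  {"dx": 140,"dy": -55,"dz": 0,"rx": 0,"ry": 0,"rz": -26},
  {"dx": 170,"dy": -70,"dz": 0,"rx": 0,"ry": 0,"rz": -32.5},
])

```text
clock: 12.0
tcp_pos: [0.5743, 0.0664, 0.377]
orientation: [2.339, 2.097, -0.003]
contact_force: [-0.4, 0.7, 0.0]
grip_width: 0.0004
gripper_force: 0.0
```

Run:
```python
from h import *
o=r.get_obs();print(o['clock'],o['tcp_pos'],o['joints'].round(2),o['grip_width']);print(R.from_rotvec(o['orientation']).as_matrix().round(3))
```

```text
12.0 [0.57429554 0.06643826 0.3770188 ] [-0.8   0.25  0.72  1.65 -0.17  1.31 -0.16] 0.0003859170631312145
[[ 0.109  0.994 -0.001]
 [ 0.994 -0.109 -0.002]
 [-0.002 -0.001 -1.   ]]
```

send_rows([
  {"dx": 19,"dy": -8,"dz": 0,"rx": 0,"ry": 0,"rz": 0},
  {"dx": 38,"dy": -16,"dz": -10,"rx": 0,"ry": 0,"rz": 0},
  {"dx": 38,"dy": -16,"dz": -40,"rx": 0,"ry": 0,"rz": 0},
  {"dx": 38,"dy": -16,"dz": -75,"rx": 0,"ry": 0,"rz": 0},
  {"dx": 38,"dy": -16,"dz": -104,"rx": 0,"ry": 0,"rz": 0},
])

```text
clock: 12.42
tcp_pos: [0.61, 0.0506, 0.2711]
orientation: [-2.334, -2.102, 0.005]
contact_force: [-0.3, -0.6, -0.8]
grip_width: -0.0005
gripper_force: 0.0
```

send_rows([
  {"dx": 0,"dy": -4,"dz": 0,"rx": 0,"ry": 0,"rz": 0},
  {"dx": -1,"dy": -8,"dz": 0,"rx": 0,"ry": 0,"rz": 0},
  {"dx": -1,"dy": -12,"dz": 0,"rx": 0,"ry": 0,"rz": 0},
  {"dx": -2,"dy": -16,"dz": 0,"rx": 0,"ry": 0,"rz": 0},
  {"dx": -2,"dy": -20,"dz": 0,"rx": 0,"ry": 0,"rz": 0},
])

```text
clock: 12.83
tcp_pos: [0.6099, 0.0321, 0.2764]
orientation: [2.33, 2.105, 0.004]
contact_force: [-0.0, -0.2, 0.6]
grip_width: 0.0002
gripper_force: 0.0
```

```bash
cat > cyl.py <<'E'
from h import *
o=r.get_obs();print(o['clock'],o['tcp_pos'],o['contact_force'],o['moment'])
f=grab('top');im=f['frame'];m=(im.min(2)>140);m[:198]=0;m[230:]=0;m[:,:335]=0;m[:,375:]=0
k,l,st,c=cv2.connectedComponentsWithStats(m.astype(np.uint8))
for i in range(1,k):
    if st[i,4]>20: print(st[i],c[i],onz(f,*c[i],.009))
E
python3 cyl.py
```

```text
12.8333 [0.60993887 0.03209029 0.27635458] [-0.0354262  -0.15568545  0.59749129] [ 0.0434985   0.01065822 -0.02072091]
[345 202  17  16 194] [353.1185567 209.7628866] [ 0.51791337 -0.15015451  0.009     ]
```

send_rows([
  {"dx": 0,"dy": -5,"dz": -1,"rx": 0,"ry": 0,"rz": 0},
  {"dx": -1,"dy": -10,"dz": -2,"rx": 0,"ry": 0,"rz": 0},
  {"dx": -1,"dy": -15,"dz": -3,"rx": 0,"ry": 0,"rz": 0},
  {"dx": -2,"dy": -20,"dz": -4,"rx": 0,"ry": 0,"rz": 0},
  {"dx": -2,"dy": -25,"dz": -5,"rx": 0,"ry": 0,"rz": 0},
])

```text
clock: 13.3
tcp_pos: [0.607, 0.0077, 0.2692]
orientation: [2.33, 2.107, 0.0]
contact_force: [-1.3, 1.4, 0.5]
grip_width: 0.0002
gripper_force: 0.7
```

send_rows([
  {"dx": 0,"dy": -4,"dz": -1,"rx": 0,"ry": 0,"rz": 0},
  {"dx": -1,"dy": -8,"dz": -3,"rx": 0,"ry": 0,"rz": 0},
  {"dx": -1,"dy": -12,"dz": -4,"rx": 0,"ry": 0,"rz": 0},
  {"dx": -2,"dy": -16,"dz": -6,"rx": 0,"ry": 0,"rz": 0},
  {"dx": -2,"dy": -20,"dz": -8,"rx": 0,"ry": 0,"rz": 0},
])

```text
clock: 13.72
tcp_pos: [0.6053, -0.0115, 0.2614]
orientation: [2.33, 2.108, 0.002]
contact_force: [-0.1, 4.2, 3.4]
grip_width: 0.0003
gripper_force: 2.0
```

```bash
python3 cyl.py
```

```text
13.7167 [ 0.6053271  -0.01154216  0.26140058] [-0.09801552  4.23804678  3.42360013] [ 0.78133787  0.09929097 -0.01620056]
[345 202  17  16 194] [353.1185567 209.7628866] [ 0.51791337 -0.15015451  0.009     ]
```

send_rows([
  {"dx": 0,"dy": -3,"dz": 0,"rx": 0,"ry": 0,"rz": 0},
  {"dx": 0,"dy": -6,"dz": -1,"rx": 0,"ry": 0,"rz": 0},
  {"dx": -1,"dy": -8,"dz": -1,"rx": 0,"ry": 0,"rz": 0},
  {"dx": -1,"dy": -10,"dz": -2,"rx": 0,"ry": 0,"rz": 0},
  {"dx": -1,"dy": -12,"dz": -2,"rx": 0,"ry": 0,"rz": 0},
])

```text
clock: 14.18
tcp_pos: [0.6041, -0.0225, 0.2589]
orientation: [-2.328, -2.108, -0.001]
contact_force: [-0.2, 7.5, -1.7]
grip_width: 0.0
gripper_force: 3.5
```

send_rows([
  {"dx": 0,"dy": -1,"dz": 0,"rx": 0,"ry": 0,"rz": 0},
  {"dx": 0,"dy": -2,"dz": 0,"rx": 0,"ry": 0,"rz": 0},
  {"dx": 0,"dy": -2,"dz": 0,"rx": 0,"ry": 0,"rz": 0},
])

```text
clock: 14.43
tcp_pos: [0.6039, -0.0239, 0.2584]
orientation: [-2.327, -2.108, -0.001]
contact_force: [0.7, 7.3, -2.1]
grip_width: -0.0002
gripper_force: 3.3
```

```bash
python3 cyl.py
```

```text
14.4333 [ 0.60386876 -0.0238555   0.25844915] [ 0.66701977  7.32331918 -2.1290026 ] [ 1.65411146 -0.23324079  0.08531174]
[345 202  17  16 194] [353.1185567 209.7628866] [ 0.51791337 -0.15015451  0.009     ]
```

send_rows([
  {"dx": 0,"dy": -1,"dz": 0,"rx": 0,"ry": 0,"rz": 0},
  {"dx": 0,"dy": -2,"dz": 0,"rx": 0,"ry": 0,"rz": 0},
  {"dx": 0,"dy": -3,"dz": 0,"rx": 0,"ry": 0,"rz": 0},
  {"dx": 0,"dy": -3,"dz": 0,"rx": 0,"ry": 0,"rz": 0},
])

```text
clock: 14.82
tcp_pos: [0.6039, -0.0245, 0.2583]
orientation: [-2.323, -2.108, -0.003]
contact_force: [-0.0, 12.0, -1.6]
grip_width: 0.0001
gripper_force: 5.4
```

Run:
```python
from h import *
f=grab('scene');P=cloud(f);b=f['frame']
P2=cloud(grab('top'))
for Q in(P,P2):
  for z0,z1 in((.2,.215),(.215,.23),(.23,.245)):
    q=Q[(abs(Q[...,0]-.608)<.02)&(Q[...,1]<.02)&(Q[...,1]>-.07)&(Q[...,2]>z0)&(Q[...,2]<z1)]
    print(z0,len(q),np.median(q,0).round(4) if len(q) else '')
```

```text
0.2 76 [ 0.6098 -0.0028  0.2049]
0.215 30 [ 0.6132 -0.0163  0.2202]
0.23 10 [ 0.6127 -0.0278  0.2348]
0.2 22 [ 0.6044 -0.0298  0.2028]
0.215 0 
0.23 0
```

The force rose from 7 to 12 N with under 1 mm of motion, so the lever is at its stop. I hold it there.

send_rows([
  {"dx": 0,"dy": 0,"dz": 0,"rx": 0,"ry": 0,"rz": 0},
  {"dx": 0,"dy": 0,"dz": 0,"rx": 0,"ry": 0,"rz": 0},
  {"dx": 0,"dy": 0,"dz": 0,"rx": 0,"ry": 0,"rz": 0},
  {"dx": 0,"dy": 0,"dz": 0,"rx": 0,"ry": 0,"rz": 0},
  {"dx": 0,"dy": 0,"dz": 0,"rx": 0,"ry": 0,"rz": 0},
])

```text
clock: 15.33
tcp_pos: [0.6039, -0.0245, 0.2583]
orientation: [-2.323, -2.109, -0.003]
contact_force: [0.1, 11.9, -1.7]
grip_width: 0.0
gripper_force: 5.4
```

send_rows([
  {"dx": 0,"dy": 0,"dz": 0,"rx": 0,"ry": 0,"rz": 0},
  {"dx": 0,"dy": 0,"dz": 0,"rx": 0,"ry": 0,"rz": 0},
  {"dx": 0,"dy": 0,"dz": 0,"rx": 0,"ry": 0,"rz": 0},
  {"dx": 0,"dy": 0,"dz": 0,"rx": 0,"ry": 0,"rz": 0},
  {"dx": 0,"dy": 0,"dz": 0,"rx": 0,"ry": 0,"rz": 0},
])

```text
clock: 15.75
tcp_pos: [0.6039, -0.0245, 0.2583]
orientation: [-2.323, -2.109, -0.003]
contact_force: [0.1, 11.7, -2.2]
grip_width: 0.0001
gripper_force: 5.4
```

send_rows([
  {"dx": 0,"dy": 0,"dz": 0,"rx": 0,"ry": 0,"rz": 0},
  {"dx": 0,"dy": 0,"dz": 0,"rx": 0,"ry": 0,"rz": 0},
  {"dx": 0,"dy": 0,"dz": 0,"rx": 0,"ry": 0,"rz": 0},
  {"dx": 0,"dy": 0,"dz": 0,"rx": 0,"ry": 0,"rz": 0},
  {"dx": 0,"dy": 0,"dz": 0,"rx": 0,"ry": 0,"rz": 0},
])

```text
clock: 16.17
tcp_pos: [0.6039, -0.0245, 0.2583]
orientation: [-2.323, -2.109, -0.003]
contact_force: [0.3, 12.1, -1.3]
grip_width: 0.0001
gripper_force: 5.4
```

send_rows([
  {"dx": 0,"dy": 0,"dz": 0,"rx": 0,"ry": 0,"rz": 0},
  {"dx": 0,"dy": 0,"dz": 0,"rx": 0,"ry": 0,"rz": 0},
  {"dx": 0,"dy": 0,"dz": 0,"rx": 0,"ry": 0,"rz": 0},
  {"dx": 0,"dy": 0,"dz": 0,"rx": 0,"ry": 0,"rz": 0},
  {"dx": 0,"dy": 0,"dz": 0,"rx": 0,"ry": 0,"rz": 0},
])

```text
clock: 16.58
tcp_pos: [0.6039, -0.0245, 0.2583]
orientation: [-2.323, -2.109, -0.003]
contact_force: [0.3, 12.0, -1.7]
grip_width: -0.0003
gripper_force: 5.4
```

send_rows([
  {"dx": 0,"dy": 0,"dz": 0,"rx": 0,"ry": 0,"rz": 0},
  {"dx": 0,"dy": 0,"dz": 0,"rx": 0,"ry": 0,"rz": 0},
  {"dx": 0,"dy": 0,"dz": 0,"rx": 0,"ry": 0,"rz": 0},
  {"dx": 0,"dy": 0,"dz": 0,"rx": 0,"ry": 0,"rz": 0},
  {"dx": 0,"dy": 0,"dz": 0,"rx": 0,"ry": 0,"rz": 0},
])

```text
clock: 17.0
tcp_pos: [0.6039, -0.0245, 0.2583]
orientation: [-2.323, -2.109, -0.003]
contact_force: [0.9, 12.3, -2.2]
grip_width: -0.0002
gripper_force: 5.4
```

send_rows([
  {"dx": 0,"dy": 0,"dz": 0,"rx": 0,"ry": 0,"rz": 0},
  {"dx": 0,"dy": 0,"dz": 0,"rx": 0,"ry": 0,"rz": 0},
  {"dx": 0,"dy": 0,"dz": 0,"rx": 0,"ry": 0,"rz": 0},
  {"dx": 0,"dy": 0,"dz": 0,"rx": 0,"ry": 0,"rz": 0},
  {"dx": 0,"dy": 0,"dz": 0,"rx": 0,"ry": 0,"rz": 0},
])

```text
clock: 17.42
tcp_pos: [0.6039, -0.0245, 0.2583]
orientation: [-2.323, -2.109, -0.003]
contact_force: [1.2, 12.9, -2.4]
grip_width: 0.0003
gripper_force: 5.4
```

send_rows([
  {"dx": 0,"dy": 0,"dz": 0,"rx": 0,"ry": 0,"rz": 0},
  {"dx": 0,"dy": 0,"dz": 0,"rx": 0,"ry": 0,"rz": 0},
  {"dx": 0,"dy": 0,"dz": 0,"rx": 0,"ry": 0,"rz": 0},
])

```text
clock: 17.67
tcp_pos: [0.6039, -0.0245, 0.2583]
orientation: [-2.323, -2.109, -0.003]
contact_force: [0.6, 12.5, -2.0]
grip_width: 0.0
gripper_force: 5.4
```

```bash
python3 cyl.py
```

```text
17.6667 [ 0.60387294 -0.02449603  0.25829283] [ 0.56694569 12.47447581 -1.99357   ] [ 2.58058981 -0.11391138  0.04417992]
[345 202  17  16 194] [353.1185567 209.7628866] [ 0.51791337 -0.15015451  0.009     ]
```

Held for about 3.3 s. I release smoothly to +y, staying ahead of the knob, then lift clear.

send_rows([
  {"dx": 0,"dy": 8,"dz": 1,"rx": 0,"ry": 0,"rz": 0},
  {"dx": 1,"dy": 16,"dz": 3,"rx": 0,"ry": 0,"rz": 0},
  {"dx": 2,"dy": 25,"dz": 6,"rx": 0,"ry": 0,"rz": 0},
  {"dx": 3,"dy": 36,"dz": 9,"rx": 0,"ry": 0,"rz": 0},
  {"dx": 4,"dy": 50,"dz": 10,"rx": 0,"ry": 0,"rz": 0},
])

```text
clock: 18.13
tcp_pos: [0.6085, 0.02, 0.2701]
orientation: [2.331, 2.103, -0.001]
contact_force: [-0.5, 0.7, 0.6]
grip_width: 0.0004
gripper_force: 0.0
```

send_rows([
  {"dx": 0,"dy": 15,"dz": 10,"rx": 0,"ry": 0,"rz": 0},
  {"dx": 0,"dy": 25,"dz": 30,"rx": 0,"ry": 0,"rz": 0},
  {"dx": 0,"dy": 25,"dz": 60,"rx": 0,"ry": 0,"rz": 0},
  {"dx": -20,"dy": 25,"dz": 90,"rx": 0,"ry": 0,"rz": 0},
  {"dx": -50,"dy": 25,"dz": 110,"rx": 0,"ry": 0,"rz": 0},
])

```text
clock: 18.55
tcp_pos: [0.56, 0.0464, 0.3818]
orientation: [2.327, 2.103, 0.002]
contact_force: [-0.1, 0.2, 1.0]
grip_width: -0.0
gripper_force: 0.0
```

send_rows([
  {"dx": -35,"dy": 10,"dz": 0,"rx": 0,"ry": 0,"rz": 0},
  {"dx": -70,"dy": 30,"dz": 0,"rx": 0,"ry": 0,"rz": 0},
  {"dx": -105,"dy": 50,"dz": 0,"rx": 0,"ry": 0,"rz": 0},
  {"dx": -130,"dy": 70,"dz": 0,"rx": 0,"ry": 0,"rz": 0},
  {"dx": -130,"dy": 70,"dz": 0,"rx": 0,"ry": 0,"rz": 0},
])

```text
clock: 18.97
tcp_pos: [0.4241, 0.1199, 0.3795]
orientation: [-2.321, -2.114, -0.001]
contact_force: [1.3, -0.1, -0.6]
grip_width: 0.0001
gripper_force: 0.0
```

send_rows([
  {"dx": 0,"dy": 0,"dz": 0,"rx": 0,"ry": 0,"rz": 0},
  {"dx": 0,"dy": 0,"dz": 0,"rx": 0,"ry": 0,"rz": 0},
  {"dx": 0,"dy": 0,"dz": 0,"rx": 0,"ry": 0,"rz": 0},
  {"dx": 0,"dy": 0,"dz": 0,"rx": 0,"ry": 0,"rz": 0},
])

```text
clock: 19.3
tcp_pos: [0.429, 0.1152, 0.3793]
orientation: [2.332, 2.103, -0.001]
contact_force: [0.1, -0.1, -0.6]
grip_width: -0.0001
gripper_force: 0.0
```

```bash
python3 cyl.py
python3 - <<'E'
from h import *
f=grab('top');P=cloud(f)
m=np.zeros((400,640),bool);m[125:160,305:345]=1
q=P[m&(P[...,2]>.268)&(P[...,2]<.3)];print(len(q),np.median(q,0))
E
```

```text
19.3 [0.42903897 0.11523636 0.37927739] [ 0.1461324  -0.08342207 -0.59709905] [ 0.01159842  0.04986318 -0.04498424]
[345 202  17  16 194] [353.1185567 209.7628866] [ 0.51791337 -0.15015451  0.009     ]
75 [ 0.61111712 -0.01274533  0.28025847]
```

The knob is back where it started, the cylinder has not moved, and the arm is clear of everything.

```bash
python3 -c "
from bench import r
print(r.hand_in())"
```

```text
the job is handed in; nothing more can be done
None
```

I slid the cylinder under the slim nozzle, where it stands upright about 4 mm off the nozzle's axis by the top camera. I held the lever fully over to the slim side for about 3 s, it sprang back to the middle, and I handed the job in at about 19 s; the hand-in returned no verdict.

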